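Check the coating on a saddle bracket

ROBOT

A 6-joint arm with a two-finger parallel gripper is mounted at the origin on a cart in front of the work surface, level with it; the furniture and walls round the work are solid. World frame = base frame: x ahead of the robot, y to its left, z up, the work surface at z = 0. Lengths are in m, angles in rad, forces in N, time in s.
With the tool pointing down it reaches from about 0.25 to 0.775 m from the base axis. Payload 4 kg.
Tool frame: the origin (TCP) lies at the very end of the fingers, on their centre line; the grasp point (between the pads) lies 19 mm behind it (tcp_to_grasp is the distance from the TCP to the grasp point, in m); z points along the fingers, y is the line along which they close (so a half turn about z gives the same grasp; the last joint's range is limited). The gripper opens to 94 mm and grips with 3 to 60 N. Pads are 16 mm wide; open, the fingers measure 119 mm over their backs; the gripper's body (75 mm by 177 mm) begins 78 mm behind the grasp point.
Start: joints at [1.05, 0.087, 1.371, -0, 1.684, -0.103], TCP at [0.223, 0.503, 0.206] pointing down, gripper open.
Joint ranges: [-3.1, 3.1], [-0.76, 2.03], [0.27, 2.55], [-1.08, 4.22], [0.17, 2.65], [-2.57, 2.57]. Speed limits (rad/s): [2.79, 2.79, 3.14, 3.14, 3.14, 3.14].

INTERFACE

Orientations are given as [roll, pitch, yaw] about the fixed x, y, z axes, in that order (R = Rz(yaw) Ry(pitch) Rx(roll)).
In Python, from bench import * gives the robot as it stands.
- The arm moves only by the tool send_path, called after ">>>" by a JSON object that holds its "op" and its "data", one argument or row to a line. Schema: {"type":"object","properties":{"moves":{"type":"array","items":{"type":"array","prefixItems":[{"type":"number"},{"type":"array","items":{"type":"number"},"minItems":3,"maxItems":3},{"type":"number"}],"minItems":3,"maxItems":3},"minItems":1,"maxItems":20},"only":{"type":"string"},"quiet":{"type":"boolean"},"lines":{"type":"string"}},"required":["moves"],"additionalProperties":false}. moves is a list of rows, 1 to 20 of them, each written [opening, [dx, dy, dz], turn]: the finger opening in m, then dx, dy, dz in normalised numbers (1 is 0.5 m), then a turn about the tool's z in fractions of the full range, 1 being 4 rad; each row shifts and turns the commanded pose from where the row before left it, along the tool's axes as they then stand; what a row does not reach is not made up. A row lasts 1/12 s, in which the tool goes at most 0.0417 m and 0.125 rad, less where a joint would pass 70% of its speed; a pose out of reach is approached as far as the arm can. The fingers move at their own pace and stop on an object; the grip force is fixed at half the most. Time passes only in rows, so rows that do not move let the fingers close. The tool returns the time, the measured TCP pose, the force, the opening and the grip force at its end. only (a regular expression) keeps the lines of the reply that match it, lines (a string "A,B") keeps lines A to B, and quiet returns only ok. Input that does not fit is refused with a message, and nothing moves.
- get_obs(): the state, without advancing time (a new reading comes with each control period).
- snapshot(name): name is "side" or "top" or "wrist"; returns a dict with "color" (400x640x3 uint8, blue, green, red), "fx", "fy", "cx", "cy" (pixels), "extrinsics" (4x4, takes a point from world to camera coordinates). Camera axes: x right, y down, z forward; pixel columns grow to the right and rows downward; lengths in m; the calibration is good to about 2 mm. The wrist camera is an equidistant fisheye: a pixel r from the principal point sees the ray r / f radians off the axis. A picture is of the moment at which its call begins. There is no depth.
- close_job(): hands the job in; it is judged then, once.
The state is a dict: "time": time; "joint_positions": joint angles; "qvel": joint speeds; "joint_torque": joint torques, N m; "tool_pos": TCP position; "ee_rot": TCP orientation; "wrist_force": force on the tool from outside, world axes, zero at the start; "wrist_torque": the same for the moment, N m; "width": finger opening in m; "finger_force": force on a finger pad.
Only numpy, scipy, OpenCV 4.12 (cv2) and the standard library are available. Lean on these libraries where they do the work, as an engineer would, in place of code of your own. Each camera call takes 0.05 s, during which the arm holds its last target. There are 200 camera calls.

TASK

Take the U-shaped saddle bracket from the green side stand, lay it astride the level bar of the inspection stand so that its whole length is supported, and let go of it. Then take the probe out of its rest block and hold it upright with its sprung tip inside the inked ring on top of the bracket, pressed gently so that the tip is pushed in about half its travel. Finish while still holding the probe there, and leave the loose cup, valve body and drift punch alone.

Things in the scene. Friction and masses are not known exactly. Their poses are not given: they have to be found in the camera images.
- bracket: Loose grey saddle bracket, an inverted U, 40 (x) x 70 (y) x 45 mm high, 110 to 230 g, standing on its legs on the green side stand. Origin: centre of its underside, level with the feet; z up. Web 5 mm thick, legs 4 mm plates, 32 mm apart inside, 40 mm deep below the web. 12 mm bolt hole in the web at y = +20 mm. Either way round on the bar is right. Grip from above across the legs (x, 40 mm).
- saddle (a point): Centre of the underside of the bracket's top web (40 mm above the bracket's origin): the face that comes to rest on the bar.
- spot (a point): Centre of the thin dark inked ring (15 mm outside, 12 mm inside diameter) on the top face of the bracket, on its centre line 16 mm from the middle, at the end away from the bolt hole.
- stand: Fixed steel inspection stand on the workbench: base plate 70 x 170 x 12 mm, two posts (narrower than the bar, at y = +-74 mm) carrying a level flat bar along y. Origin: centre of the base's underside, z up. Bar 24 mm wide (x), 170 mm long (y), 18 mm thick, top 120 mm above the bench; the bracket drops over it with 4 mm play on each side.
- bar_mid (a point): Middle of the top face of the bar; axes as the stand's (y along the bar, z up).
- rest: Fixed grey plastic rest block on the workbench, 60 x 60 x 60 mm, with an upright 28 mm through hole in which the probe stands. Origin: centre of its underside.
- probe: Loose probe, 135 g, upright in the rest block. Origin: on its axis at the underside of its flange (38 mm diameter, 6 mm thick), which lies on the block's top, 60 mm above the bench; z up its axis, away from the tip. Above: black grip, 24 mm diameter, from 6 to 60 mm above the origin, then a 17 mm cap to 65 mm. Below: 24 mm steel barrel to 30 mm below the origin, then the sprung tip.
- tip (a point): Lowest point of the probe's sprung tip (an 8 mm diameter rod with a round end) on the probe's axis: 48 mm below the probe's origin when free, rising toward it as it is pushed in.
- plunger (a joint): How far the probe's tip is pushed in, m: 0 free, 0.010 fully in. Spring: 1 N to start, 3.5 N at half travel (0.005), 6 N fully in.
- cup: Loose aluminium cup, 45 mm diameter, 52 mm high, on the workbench: leave alone. Origin: centre of its underside.
- valve: Loose aluminium valve body with a steel stem, 42 mm diameter, 64 mm high, on the green side stand: leave alone. Origin: centre of its underside.
- drift_punch: Loose steel drift punch lying on the workbench, 16 x 120 mm: leave alone. Origin: centre of its underside, y along it.
Mind the look-alikes: they are no part of the job. What is shaped like the probe but pink, purple or turquoise is not meant.

How it is judged:
On the way:
1. the bracket sits astride the bar, let go (x of saddle in the frame of bar_mid between -0.007 and 0.007 m and y of saddle in the frame of bar_mid between -0.048 and 0.048 m and z of saddle in the frame of bar_mid between -0.003 and 0.004 m and angle between the y axis of bracket and the y axis of stand, either way round below 0.2 rad and angle between bracket's own z axis and vertical below 0.08 rad and contact force between the fingers and bracket below 0.1 N and linear speed of bracket below 0.02 m/s), for 0.2 s.
At the end, for the whole second after the job is handed in: Bracket at rest astride the bar, web on it within 4 mm, whole length on it, untouched by the fingers; probe held still, free of rest and stand, upright within 0.12 rad, tip within 7 mm of the ring's centre, pushed in 2 to 8.5 of 10 mm, pressing 1 to 9 N (all of step 1 and horizontal distance between tip and spot below 0.007 m and angle between probe's own z axis and vertical below 0.12 rad and value of joint plunger between 0.002 and 0.0085 m and contact force between probe and bracket between 1 and 9 N and contact force between the fingers and probe above 2 N and contact force between probe and stand below 0.1 N and contact force between probe and rest below 0.1 N and linear speed of probe below 0.02 m/s); the arm keeps its last pose, push and grip.
It fails at once if the probe is rammed into the bracket (over 20 N) (contact force between probe and bracket above 20 N).
It fails at once if the aluminium cup is disturbed (moved over 30 mm) (distance of cup from where it was at the start of the episode above 0.03 m).
It fails at once if the valve body is disturbed (moved over 30 mm) (distance of valve from where it was at the start of the episode above 0.03 m).
It fails at once if the drift punch is disturbed (moved over 30 mm) (distance of drift_punch from where it was at the start of the episode above 0.03 m).
It also fails if it takes over 59 s, if anything falls off the work surface, if the arm or the gripper's body presses on something with over 40 N, if the wrist force passes 120 N, or if a joint passes its speed limit or range.

## Working session

There is one attempt and no reset: what is moved stays moved. The work goes in short steps, Python scripts to look and compute and a tool call to move; the robot and the scene stay as the last step left them, time stands still between calls to the robot, and variables do not carry over. Pictures are saved under pics/ and viewed, at most 13 in all, crops included, and the job is handed in when it is done.

```bash
mkdir -p pics; cat > h.py <<'E'
from bench import *
import numpy as np, cv2, pickle
def take(n,f):
    s=snapshot(n); cv2.imwrite(f'pics/{f}.png',s['color']); pickle.dump(s,open(f'pics/{f}.pkl','wb')); return s
def load(f): return pickle.load(open(f'pics/{f}.pkl','rb'))
def ray(s,u,v):
    E=np.array(s['extrinsics']);R=E[:3,:3];c=-R.T@E[:3,3]
    d=R.T@np.array([(u-s['cx'])/s['fx'],(v-s['cy'])/s['fy'],1]); return c,d
def atz(s,u,v,z):
    c,d=ray(s,u,v); return c+d*(z-c[2])/d[2]
def proj(s,p):
    E=np.array(s['extrinsics']);q=E[:3,:3]@np.array(p)+E[:3,3]; return s['cx']+s['fx']*q[0]/q[2],s['cy']+s['fy']*q[1]/q[2]
E
python3 - <<'E'
from h import *
for n in('side','top'):
    s=take(n,n+'0'); print(n,ray(s,s['cx'],s['cy']),s['fx'])
o=get_obs();print(o['time'],o['tool_pos'],o['ee_rot'])
E
```

```text
side (array([-0.02794355, -1.09880498,  0.60033615]), array([ 0.3548168 ,  0.84999827, -0.38936868])) 395.63686601003565
top (array([0.32458649, 0.01244428, 1.51093441]), array([ 0.06435983,  0.00738417, -0.99789944])) 448.78647785156517
0.1 [0.22290828 0.50227727 0.20443843] [-3.13966137e+00 -2.18879434e-04  2.72382157e+00]
```

View pics/top0.png

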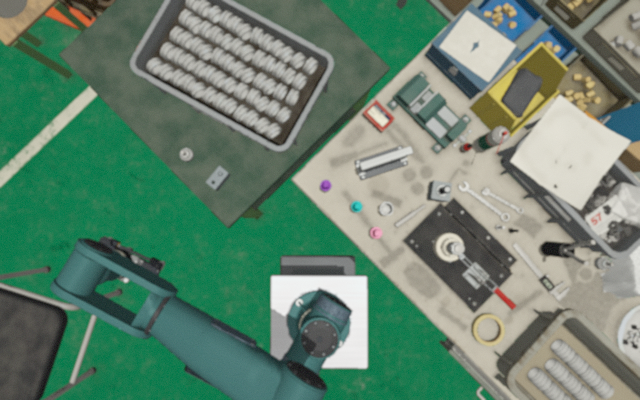

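View pics/side0.png

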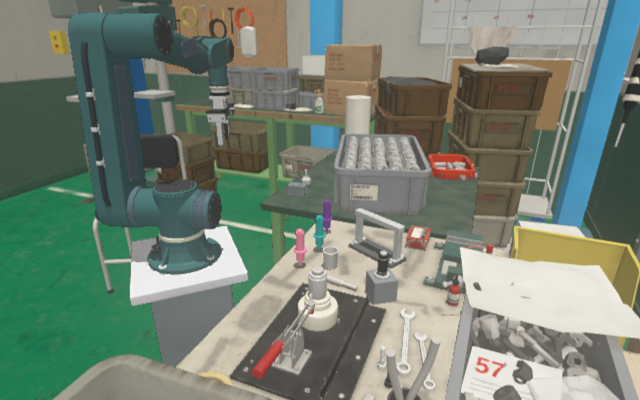

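The top view shows the bracket at (218,178) on the green stand with the valve beside it at (185,154). The inspection stand is at (383,161), and the rest block with the black-gripped probe at (438,190). The cup is at (386,209) and the punch at (408,215). The probe candidates are purple (325,185), turquoise (356,207), pink (376,232) and black-in-grey-block (438,190). The last fits, because it has a black grip and stands in the 60 mm grey block. I'll confirm with enlarged crops.

```bash
python3 - <<'E'
from h import *
def crop(f,u,v,w,h,k): 
    c=load(f)['color'][v:v+h,u:u+w]; return cv2.resize(c,None,fx=k,fy=k,interpolation=cv2.INTER_CUBIC)
# A: top stand 345..425 x140..190 (x5), B: top probe/rest, C: top bracket, D: side bracket
A=crop('top0',345,135,80,60,5);B=crop('top0',415,165,50,37,8)[:300,:400]
C=crop('top0',170,140,80,60,5);D=crop('side0',275,160,50,37,8)[:300,:400]
B=cv2.copyMakeBorder(B,0,300-B.shape[0],0,400-B.shape[1],0);D=cv2.copyMakeBorder(D,0,300-D.shape[0],0,400-D.shape[1],0)
cv2.imwrite('pics/c1.png',np.vstack([np.hstack([A,B]),np.hstack([C,D])]))
A=crop('side0',345,200,100,75,4);B=crop('side0',345,240,80,75,4);B=cv2.copyMakeBorder(B,0,0,0,400-B.shape[1],0)
cv2.imwrite('pics/c2.png',np.hstack([A,B]))
E
```

```text
(no output)
```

View pics/c1.png

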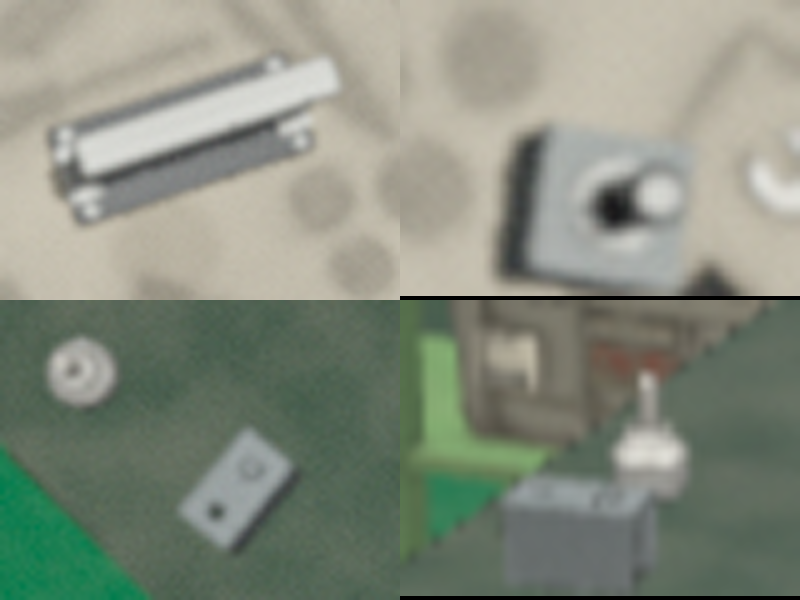

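View pics/c2.png

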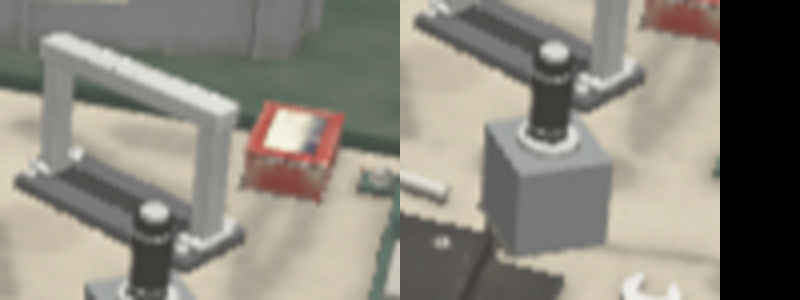

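The crops confirm that the black-gripped probe is in the grey block. They also show the bracket's ring at (251,468) and hole at (216,511) in crop C. Next I triangulate.

```bash
python3 - <<'E'
from h import *
t=load('top0');s=load('side0')
def up(x,y,u,v,k): return (x+.5)/k-.5+u,(y+.5)/k-.5+v
def tri(a,b):
    c1,d1=ray(t,*a);c2,d2=ray(s,*b);d1/=np.linalg.norm(d1);d2/=np.linalg.norm(d2)
    m=np.linalg.lstsq(np.c_[d1,-d2],c2-c1,rcond=None)[0];p,q=c1+d1*m[0],c2+d2*m[1];return (p+q)/2,np.linalg.norm(p-q)
C=[up(x,y-300,170,140,5) for x,y in((247,427),(297,466),(232,552),(180,510),(216,511),(251,468))]
bs=up(180,191,275,160,8)
p,e=tri(np.mean(C[:4],0),bs);print('bracket top',p,e)
for z in(p[2],.045):
    W=np.array([atz(t,*c,z) for c in C]);print(W.round(4).tolist(),np.linalg.norm(np.diff(W[:4],axis=0),axis=1),'c',W[:4].mean(0),'hole dist',np.linalg.norm(W[4]-W[5]))
    d=(W[0]+W[1]-W[2]-W[3]);print('long deg',np.degrees(np.arctan2(d[1],d[0])), 'hole-ring deg',np.degrees(np.arctan2(*(W[5]-W[4])[1::-1])))
A=[up(x,y,345,135,5) for x,y in((75,143),(330,57),(340,92),(88,178))]
S=[up(x,y,345,200,4) for x,y in((42,38),(65,32),(238,107),(222,120))]
print('bar tri',tri(np.mean(A,0),np.mean(S,0)))
for n,cam,P in(('top',t,A),('side',s,S)):
    W=np.array([atz(cam,*c,.12) for c in P]);print(n,W.round(4).tolist(),np.linalg.norm(np.diff(W,axis=0),axis=1),W.mean(0))
d=lambda W:W
W=np.array([atz(t,*c,.12) for c in A]);d=W[1]+W[2]-W[0]-W[3];print('bar deg',np.degrees(np.arctan2(d[1],d[0])))
a=up(260,193,415,165,8);b=up(156,48,345,240,4)
print('cap',tri(a,b),atz(t,*a,.125),atz(s,*b,.125))
v=up(82-0,372-300,170,140,5);print('valve',atz(t,*v,.06+p[2]-.045))
for n,q in(('cup',(386,209)),('tq',(356,207)),('pu',(325,185))):print(n,atz(t,*q,.05))
E
```

```text
bracket top [0.47448573 0.33236125 0.05098503] 0.00026045035608137865
[[0.5153, 0.3278, 0.051], [0.4897, 0.2945, 0.051], [0.4331, 0.3362, 0.051], [0.4605, 0.3707, 0.051], [0.4599, 0.3471, 0.051], [0.4883, 0.3247, 0.051]] [0.0419579  0.07028105 0.04413347] c [0.47464921 0.33230783 0.05098503] hole dist 0.03615986598664472
long deg -37.21176161885914 hole-ring deg -38.37305169052179
[[0.5161, 0.3291, 0.045], [0.4904, 0.2957, 0.045], [0.4335, 0.3375, 0.045], [0.4611, 0.3722, 0.045], [0.4605, 0.3485, 0.045], [0.489, 0.326, 0.045]] [0.0421299  0.07056917 0.0443144 ] c [0.47526438 0.3336191  0.045     ] hole dist 0.03630810254998239
long deg -37.21176161885912 hole-ring deg -38.37305169052184
bar tri (array([ 0.53211486, -0.21065253,  0.11806446]), np.float64(0.0051333482338477565))
top [[0.5133, -0.126, 0.12], [0.5678, -0.2853, 0.12], [0.5458, -0.2913, 0.12], [0.4913, -0.1341, 0.12]] [0.16838021 0.02282424 0.1664351 ] [ 0.52954207 -0.20918461  0.12      ]
side [[0.4965, -0.1291, 0.12], [0.518, -0.1257, 0.12], [0.5663, -0.2861, 0.12], [0.545, -0.2988, 0.12]] [0.02178244 0.16751711 0.02483252] [ 0.53145915 -0.20992843  0.12      ]
bar deg -71.00309190010564
cap (array([ 0.43417614, -0.39496877,  0.1269926 ]), np.float64(0.0005594039929454008)) [ 0.43408441 -0.3954154   0.125     ] [ 0.43642189 -0.3920467   0.125     ]
valve [0.54901888 0.43263875 0.06598503]
cup [ 0.37309126 -0.21833707  0.05      ]
tq [ 0.37923769 -0.1208709   0.05      ]
pu [ 0.45074116 -0.01986583  0.05      ]
```

The rows are not in the units I measure in: shifts go in shares of 0.5 m and turns go in shares of 4 rad. I convert before sending: -0.03 m / 0.5 = -0.06, 0.0019 m / 0.5 = 0.0038, 0.1185 rad / 4 = 0.0296.

```bash
cat >> h.py <<'E'
def plan(tgt,yaw=None):
    o=get_obs();y=o['ee_rot'][2];
    if yaw is not None:
        print('turn',round(-((yaw-y+np.pi)%(2*np.pi)-np.pi),4)); y=yaw
    d=np.array(tgt)-o['tool_pos'];print('t',o['time'],'rot',np.round(o['ee_rot'],4),'pos',o['tool_pos'].round(4))
    print('tool dxyz',np.round([d[0]*np.cos(y)+d[1]*np.sin(y),d[0]*np.sin(y)-d[1]*np.cos(y),-d[2]],4))
def wray(s,u,v):
    E=np.array(s['extrinsics']);R=E[:3,:3];c=-R.T@E[:3,3];a=np.array([u-s['cx'],v-s['cy']]);r=np.hypot(*a);th=r/s['fx']
    return c,R.T@np.r_[a/r*np.sin(th),np.cos(th)]
def watz(s,u,v,z):
    c,d=wray(s,u,v);return c+d*(z-c[2])/d[2]
E
```

>>> {"op": "send_path", "data": {
  "moves": [
    [0.07,[0,0,0.06],0.0296],
    [0.07,[0,0,0.06],0.0296],
    [0.07,[-0.06,0.0038,0],0],
    [0.07,[-0.06,0.0038,0],0],
    [0.07,[-0.06,0.0038,0],0],
    [0.07,[-0.06,0.0038,0],0],
    [0.07,[-0.06,0.0038,0],0],
    [0.07,[-0.06,0.0038,0],0],
    [0.07,[-0.06,0.0038,0],0],
    [0.07,[-0.06,0.0038,0],0],
    [0.07,[-0.06,0.0038,0],0],
    [0.07,[-0.06,0.0038,0],0],
    [0.07,[0,0,0],0],
    [0.07,[0,0,0],0]
  ]
}}

```text
time: 1.27
tool_pos: [0.4733, 0.334, 0.1446]
ee_rot: [-3.14, -0.001, 2.484]
wrist_force: [0.3, -0.8, -0.1]
width: 0.0701
finger_force: 0.0
```

```bash
python3 - <<'E'
from h import *
take('wrist','w1');plan([.475,.333,.018],np.radians(142.5))
E
```

```text
turn -0.0014
t 1.3167 rot [-3.1404e+00 -1.3000e-03  2.4857e+00] pos [0.4724 0.3348 0.1448]
tool dxyz [-0.0032  0.0002  0.1268]
```

View pics/w1.png

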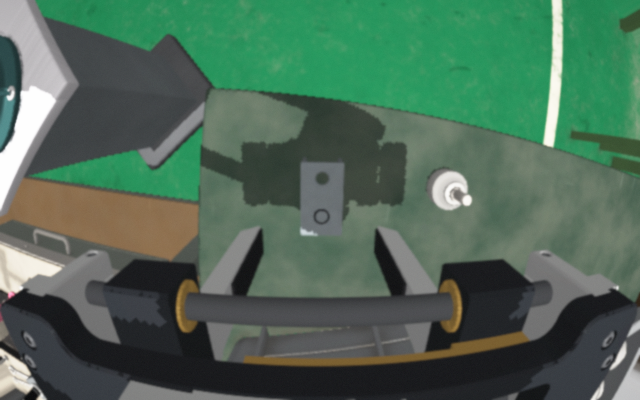

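The wrist view shows the bracket squarely between the fingers. Its web corners are (301,163), (342,163), (344,235) and (301,235), and the valve is clear at (448,190).

```bash
python3 - <<'E'
from h import *
s=load('w1')
for z in(.045,.05):
    W=np.array([watz(s,*p,z) for p in((301,163),(342,163),(344,235),(301,235))]);print(W.mean(0).round(4),np.linalg.norm(np.diff(W,axis=0),axis=1).round(4))
    d=W[2]+W[3]-W[0]-W[1];print(np.degrees(np.arctan2(d[1],d[0])))
E
```

```text
[0.4739 0.3371 0.045 ] [0.0371 0.0693 0.0412]
-36.71000309223773
[0.4729 0.3378 0.05  ] [0.0364 0.068  0.0405]
-36.710003092237656
```

In the tool's units: 0.03 m / 0.5 = 0.06, 0.02 m / 0.5 = 0.04.

>>> {"op": "send_path", "data": {
  "moves": [
    [0.07,[-0.004,0.002,0.06],0],
    [0.07,[0,0,0.06],0],
    [0.07,[0,0,0.06],0],
    [0.07,[0,0,0.04],0],
    [0.07,[0,0,0.02],0],
    [0.07,[0,0,0.008],0],
    [0.07,[0,0,0],0],
    [0.07,[0,0,0],0],
    [0.03,[0,0,0],0],
    [0.03,[0,0,0],0],
    [0.03,[0,0,0],0],
    [0.03,[0,0,0],0],
    [0.03,[0,0,0],0],
    [0.03,[0,0,0],0],
    [0.03,[0,0,0],0],
    [0.03,[0,0,0],0]
  ]
}}

```text
time: 2.65
tool_pos: [0.4754, 0.3349, 0.0221]
ee_rot: [3.14, 0.0, 2.487]
wrist_force: [0.5, -0.1, 3.0]
width: 0.04
finger_force: 29.9
```

```bash
python3 - <<'E'
from h import *
plan([.475,.333,.02]);print(get_obs()['wrist_force'])
E
```

```text
t 2.65 rot [3.1403e+00 4.0000e-04 2.4868e+00] pos [0.4754 0.3349 0.0221]
tool dxyz [-0.0009 -0.0017  0.0021]
[ 0.45024648 -0.14209757  2.97910177]
```

In the tool's units: -0.035 m / 0.5 = -0.07, -0.02 m / 0.5 = -0.04, 0.117 rad / 4 = 0.0293.

>>> {"op": "send_path", "data": {
  "moves": [
    [0.03,[0,0,-0.02],0],
    [0.03,[0,0,-0.04],0],
    [0.03,[0,0,-0.07],0.0293],
    [0.03,[0,0,-0.07],0.0293],
    [0.03,[0,0,-0.07],0.0293],
    [0.03,[0,0,-0.07],0.0293],
    [0.03,[0,0,-0.02],0.0293],
    [0.03,[0,0,0],0],
    [0.03,[0,0,0],0]
  ]
}}

```text
time: 3.4
tool_pos: [0.4748, 0.3345, 0.2018]
ee_rot: [3.141, 0.0, 1.905]
wrist_force: [0.4, -0.1, -1.6]
width: 0.0399
finger_force: 29.9
```

>>> {"op": "send_path", "data": {
  "moves": [
    [0.03,[-0.0666,-0.0156,0],0],
    [0.03,[-0.0666,-0.0156,0],0],
    [0.03,[-0.0666,-0.0156,0],0],
    [0.03,[-0.0666,-0.0156,0],0],
    [0.03,[-0.0666,-0.0156,0],0],
    [0.03,[-0.0666,-0.0156,0],0],
    [0.03,[-0.0666,-0.0156,0],0],
    [0.03,[-0.0666,-0.0156,0],0],
    [0.03,[-0.0666,-0.0156,0],0],
    [0.03,[-0.0666,-0.0156,0],0],
    [0.03,[-0.0666,-0.0156,0],0],
    [0.03,[-0.0666,-0.0156,0],0],
    [0.03,[-0.0666,-0.0156,0],0],
    [0.03,[-0.0666,-0.0156,0],0],
    [0.03,[-0.0666,-0.0156,0],0],
    [0.03,[-0.0666,-0.0156,0],0],
    [0.03,[0,0,0],0],
    [0.03,[0,0,0],0],
    [0.03,[0,0,0],0]
  ]
}}

```text
time: 4.98
tool_pos: [0.529, -0.2089, 0.199]
ee_rot: [-3.139, -0.004, 1.903]
wrist_force: [-0.2, 0.2, -1.2]
width: 0.0399
finger_force: 29.9
```

```bash
python3 - <<'E'
from h import *
s=take('wrist','w2');take('top','t2');take('side','s2');plan([.5305,-.2095,.142],np.radians(109))
E
```

```text
turn 0.0019
t 5.1333 rot [-3.1409e+00 -1.3000e-03  1.9043e+00] pos [ 0.5298 -0.2082  0.2008]
tool dxyz [-0.0014  0.0003  0.0588]
```

View pics/w2.png

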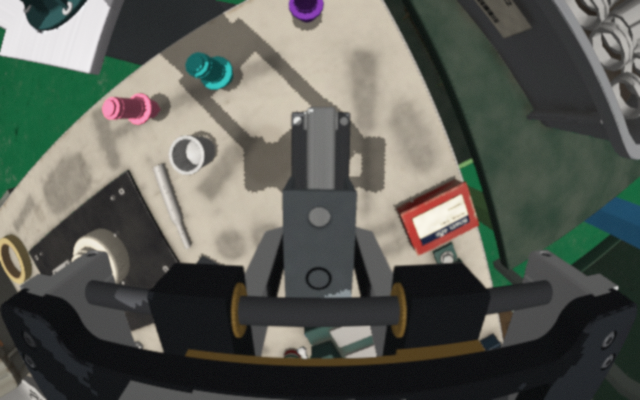

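The bracket is held with its hole at (320,217) and ring at (318,278). The near end of the bar is visible beyond it, with edges at about (308,112), (333,112), (306,188) and (336,188). I'll check the lateral offset.

```bash
python3 - <<'E'
from h import *
s=load('w2');c=s['color'][95:200,270:370]
cv2.imwrite('pics/w2c.png',cv2.resize(c,None,fx=5,fy=5,interpolation=cv2.INTER_CUBIC))
o=get_obs();y=o['ee_rot'][2];Y=np.array([np.sin(y),-np.cos(y),0]);X=np.array([np.cos(y),np.sin(y),0])
for p in((308,112),(333,112),(306,188),(336,188)):
    w=watz(s,*p,.12)-o['tool_pos'];print('bar',round(w@X,4),round(w@Y,4))
for p in((285,190),(355,190),(320,217),(318,278)):
    w=watz(s,*p,o['tool_pos'][2]+.023)-o['tool_pos'];print('brk',round(w@X,4),round(w@Y,4))
E
```

```text
bar 0.0807 -0.0103
bar 0.0807 0.0102
bar 0.0167 -0.0124
bar 0.0167 0.0131
brk 0.0375 -0.0185
brk 0.0376 0.0172
brk 0.0232 -0.0006
brk -0.0127 -0.0017
```

View pics/w2c.png

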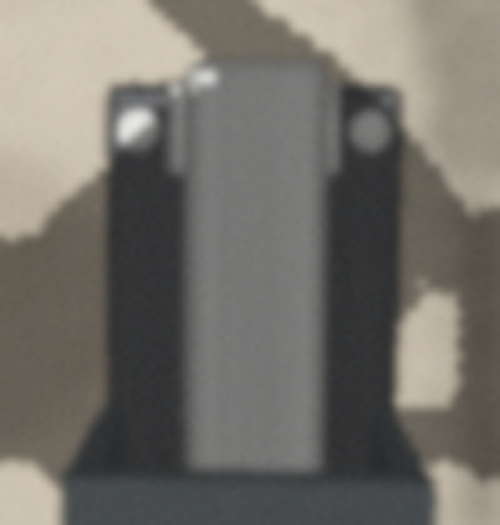

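The crop shows the bar centred at 320.8 px and the bracket at 319.7 px, an offset of about 0.5 mm, so it is aligned. I'm lowering it.

In the tool's units: 0.02 m / 0.5 = 0.04, 0.01 m / 0.5 = 0.02.

>>> {"op": "send_path", "data": {
  "moves": [
    [0.03,[0,0.001,0.04],0],
    [0.03,[0,0,0.04],0],
    [0.03,[0,0,0.02],0],
    [0.03,[0,0,0.01],0],
    [0.03,[0,0,0.01],0],
    [0.03,[0,0,0.01],0],
    [0.03,[0,0,0.02],0],
    [0.03,[0,0,0.02],0],
    [0.03,[0,0,0.01],0],
    [0.03,[0,0,0],0],
    [0.03,[0,0,0],0]
  ]
}}

```text
time: 6.05
tool_pos: [0.5302, -0.2095, 0.1109]
ee_rot: [-3.141, -0.001, 1.902]
wrist_force: [0.2, -0.2, -0.7]
width: 0.0395
finger_force: 29.9
```

```bash
python3 - <<'E'
from h import *
plan([.5305,-.2095,.102]);print(get_obs()['wrist_force'])
E
```

```text
t 6.05 rot [-3.1409e+00 -9.0000e-04  1.9017e+00] pos [ 0.5302 -0.2095  0.1109]
tool dxyz [-0.0001  0.0003  0.0089]
[ 0.19629382 -0.24801087 -0.69174776]
```

In the tool's units: 0.004 m / 0.5 = 0.008, 0.002 m / 0.5 = 0.004.

>>> {"op": "send_path", "data": {
  "moves": [
    [0.03,[0,0,0.008],0],
    [0.03,[0,0,0.004],0],
    [0.03,[0,0,0.002],0],
    [0.03,[0,0,0],0],
    [0.03,[0,0,0],0]
  ]
}}

```text
time: 6.47
tool_pos: [0.5305, -0.2096, 0.1045]
ee_rot: [3.141, 0.0, 1.902]
wrist_force: [-0.3, -0.7, -1.2]
width: 0.0397
finger_force: 29.9
```

>>> {"op": "send_path", "data": {
  "moves": [
    [0.03,[0,0,0.002],0],
    [0.03,[0,0,0],0],
    [0.03,[0,0,0],0]
  ]
}}

```text
time: 6.72
tool_pos: [0.5305, -0.2096, 0.1035]
ee_rot: [3.141, 0.0, 1.902]
wrist_force: [-0.7, -0.3, -0.9]
width: 0.0397
finger_force: 29.9
```

>>> {"op": "send_path", "data": {
  "moves": [
    [0.03,[0,0,0.002],0],
    [0.03,[0,0,0],0],
    [0.03,[0,0,0],0]
  ]
}}

```text
time: 6.97
tool_pos: [0.5304, -0.2096, 0.1024]
ee_rot: [-3.142, -0.0, 1.902]
wrist_force: [-0.7, -0.0, -1.1]
width: 0.0398
finger_force: 29.9
```

In the tool's units: 0.001 m / 0.5 = 0.002.

>>> {"op": "send_path", "data": {
  "moves": [
    [0.03,[0,0,0.002],0],
    [0.03,[0,0,0],0],
    [0.03,[0,0,0],0]
  ]
}}

```text
time: 7.22
tool_pos: [0.5306, -0.2097, 0.1021]
ee_rot: [3.141, 0.0, 1.902]
wrist_force: [-1.3, 0.1, 2.2]
width: 0.0398
finger_force: 29.9
```

>>> {"op": "send_path", "data": {
  "moves": [
    [0.03,[0,0,0.001],0],
    [0.03,[0,0,0],0],
    [0.03,[0,0,0],0]
  ]
}}

```text
time: 7.47
tool_pos: [0.5306, -0.2097, 0.1021]
ee_rot: [3.141, 0.001, 1.902]
wrist_force: [-2.9, 0.6, 5.5]
width: 0.0398
finger_force: 29.9
```

Contact came at the predicted height. Now I release, rise and look.

In the tool's units: -0.03 m / 0.5 = -0.06, -0.02 m / 0.5 = -0.04.

>>> {"op": "send_path", "data": {
  "moves": [
    [0.05,[0,0,0],0],
    [0.07,[0,0,0],0],
    [0.07,[0,0,0],0],
    [0.07,[0,0,0],0],
    [0.07,[0,0,0],0],
    [0.07,[0,0,-0.02],0],
    [0.07,[0,0,-0.04],0],
    [0.07,[0,0,-0.06],0],
    [0.07,[0,0,-0.06],0],
    [0.07,[0,0,-0.06],0],
    [0.07,[0,0,-0.02],0],
    [0.07,[0,0,0],0],
    [0.07,[0,0,0],0]
  ]
}}

```text
time: 8.55
tool_pos: [0.5305, -0.2096, 0.2307]
ee_rot: [3.141, 0.0, 1.902]
wrist_force: [-0.4, -0.5, -0.5]
width: 0.0696
finger_force: 0.0
```

```bash
python3 - <<'E'
from h import *
plan([.5305,-.2095,.102]);take('wrist','w3');take('side','s3');s=load('s3');w=load('w3')
a=cv2.resize(s['color'][195:270,340:440],None,fx=4,fy=4,interpolation=cv2.INTER_CUBIC)
b=w['color'][90:390,120:520]
cv2.imwrite('pics/c3.png',np.hstack([a,b]))
E
```

```text
t 8.55 rot [3.1413e+00 2.0000e-04 1.9018e+00] pos [ 0.5305 -0.2096  0.2307]
tool dxyz [1.000e-04 0.000e+00 1.287e-01]
```

View pics/c3.png

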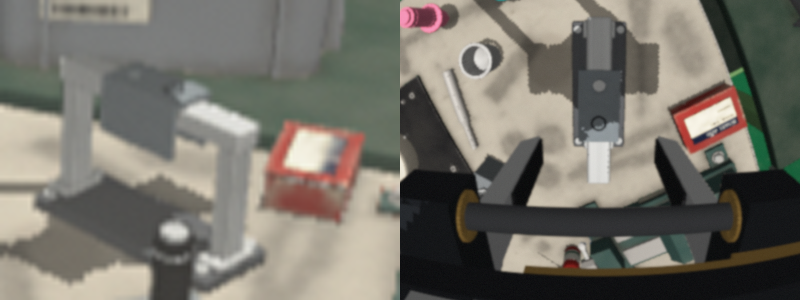

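The bracket sits astride the bar, with its hole at w3 (319,175) and ring at (319,213). Now I hover over the probe.

In the tool's units: -0.0215 m / 0.5 = -0.043, -0.0206 m / 0.5 = -0.0412.

>>> {"op": "send_path", "data": {
  "moves": [
    [0.07,[-0.0412,-0.043,0],0],
    [0.07,[-0.0412,-0.043,0],0],
    [0.07,[-0.0412,-0.043,0],0],
    [0.07,[-0.0412,-0.043,0],0],
    [0.07,[-0.0412,-0.043,0],0],
    [0.07,[-0.0412,-0.043,0],0],
    [0.07,[-0.0412,-0.043,0],0],
    [0.07,[0,0,0],0],
    [0.07,[0,0,0],0],
    [0.07,[0,0,0],0]
  ]
}}

```text
time: 9.48
tool_pos: [0.4348, -0.394, 0.229]
ee_rot: [-3.141, -0.004, 1.902]
wrist_force: [0.0, 0.4, 0.9]
width: 0.0703
finger_force: 0.0
```

```bash
python3 - <<'E'
from h import *
s=load('w3')
h=watz(s,319,175,.125);r=watz(s,319,213,.125);print('hole',h,'ring',r,np.linalg.norm(h-r),np.degrees(np.arctan2(*(r-h)[1::-1])))
plan([.435,-.3945,.075]);w=take('wrist','w4')
cv2.imwrite('pics/c4.png',np.hstack([cv2.resize(w['color'][150:300,245:395],None,fx=4,fy=4,interpolation=cv2.INTER_CUBIC)]))
E
```

```text
hole [ 0.52284975 -0.18759323  0.125     ] ring [ 0.53485105 -0.22240606  0.125     ] 0.036823426409096964 -70.97898086793771
t 9.4833 rot [-3.1409 -0.0037  1.9017] pos [ 0.4348 -0.394   0.229 ]
tool dxyz [-0.0006  0.      0.154 ]
```

View pics/c4.png

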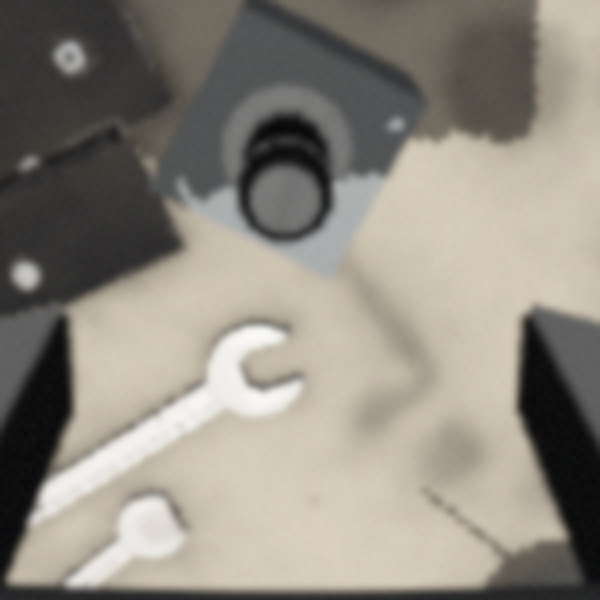

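The cap centre is at crop (285,202), i.e. w4 (316.0,200.1), and the flange centre is at about (316.5,186.5).

```bash
python3 - <<'E'
from h import *
s=load('w4');a=watz(s,315.9,200.1,.125);print(a,watz(s,316.4,186.5,.066));plan([*a[:2],.077])
E
```

```text
[ 0.43181375 -0.39487958  0.125     ] [ 0.43155202 -0.39401067  0.066     ]
t 9.5333 rot [-3.1412e+00 -2.8000e-03  1.9027e+00] pos [ 0.4352 -0.3937  0.2295]
tool dxyz [-0.     -0.0036  0.1525]
```

In the tool's units: 0.03 m / 0.5 = 0.06, -0.003 m / 0.5 = -0.006.

>>> {"op": "send_path", "data": {
  "moves": [
    [0.07,[0,-0.006,0.06],0],
    [0.07,[0,0,0.06],0],
    [0.07,[0,0,0.06],0],
    [0.07,[0,0,0.06],0],
    [0.07,[0,0,0.04],0],
    [0.07,[0,0,0.02],0],
    [0.07,[0,0,0.006],0],
    [0.07,[0,0,0],0],
    [0.07,[0,0,0],0]
  ]
}}

```text
time: 10.28
tool_pos: [0.4333, -0.3962, 0.0797]
ee_rot: [3.14, 0.003, 1.903]
wrist_force: [-0.4, -0.7, 0.3]
width: 0.0697
finger_force: 0.0
```

>>> {"op": "send_path", "data": {
  "moves": [
    [0.015,[0,0,0],0],
    [0.015,[0,0,0],0],
    [0.015,[0,0,0],0],
    [0.015,[0,0,0],0],
    [0.015,[0,0,0],0],
    [0.015,[0,0,0],0],
    [0.015,[0,0,0],0],
    [0.015,[0,0,0],0],
    [0.015,[0,0,0],0],
    [0.015,[0,0,0],0]
  ]
}}

```text
time: 11.12
tool_pos: [0.4323, -0.3958, 0.0779]
ee_rot: [3.141, -0.0, 1.902]
wrist_force: [-0.9, 0.7, -0.0]
width: 0.0237
finger_force: 30.0
```

In the tool's units: -0.03 m / 0.5 = -0.06, 0.0192 m / 0.5 = 0.0384.

>>> {"op": "send_path", "data": {
  "moves": [
    [0.015,[0,0,-0.02],0],
    [0.015,[0,0,-0.04],0],
    [0.015,[0,0,-0.06],0],
    [0.015,[0,0,-0.06],0],
    [0.015,[0,0,-0.06],0],
    [0.015,[0,0,-0.06],0],
    [0.015,[0,0,-0.024],0],
    [0.015,[0,0,0],0],
    [0.015,[0.0326,0.0384,0],0],
    [0.015,[0.0326,0.0384,0],0],
    [0.015,[0.0326,0.0384,0],0],
    [0.015,[0.0326,0.0384,0],0],
    [0.015,[0.0326,0.0384,0],0],
    [0.015,[0.0326,0.0384,0],0],
    [0.015,[0.0326,0.0384,0],0],
    [0.015,[0.0326,0.0384,0],0],
    [0.015,[0,0,0],0],
    [0.015,[0,0,0],0]
  ]
}}

```text
time: 12.62
tool_pos: [0.5346, -0.2213, 0.2372]
ee_rot: [-3.138, -0.003, 1.904]
wrist_force: [-0.3, -0.2, -1.7]
width: 0.0236
finger_force: 30.0
```

>>> {"op": "send_path", "data": {
  "moves": [
    [0.015,[0,0,0.04],0],
    [0.015,[0,0,0.02],0],
    [0.015,[0,0,0.01],0],
    [0.015,[0,0,0],0],
    [0.015,[0,0,0],0],
    [0.015,[0,0,0],0]
  ]
}}

```text
time: 13.12
tool_pos: [0.5351, -0.2232, 0.2056]
ee_rot: [3.141, 0.001, 1.901]
wrist_force: [-0.8, -0.0, -1.0]
width: 0.0238
finger_force: 30.0
```

```bash
python3 - <<'E'
from h import *
plan([.535,-.223,.186]);w=take('wrist','w5');s=take('side','s5');t=take('top','t5')
f=lambda i,u,v,k,a,b:cv2.resize(i['color'][v:v+b,u:u+a],None,fx=k,fy=k,interpolation=cv2.INTER_CUBIC)
cv2.imwrite('pics/c5.png',np.hstack([f(w,270,140,4,100,100),f(s,350,165,5,80,80)]))
E
```

```text
t 13.1167 rot [3.1409e+00 6.0000e-04 1.9010e+00] pos [ 0.5351 -0.2232  0.2056]
tool dxyz [ 0.0002 -0.      0.0196]
```

View pics/c5.png

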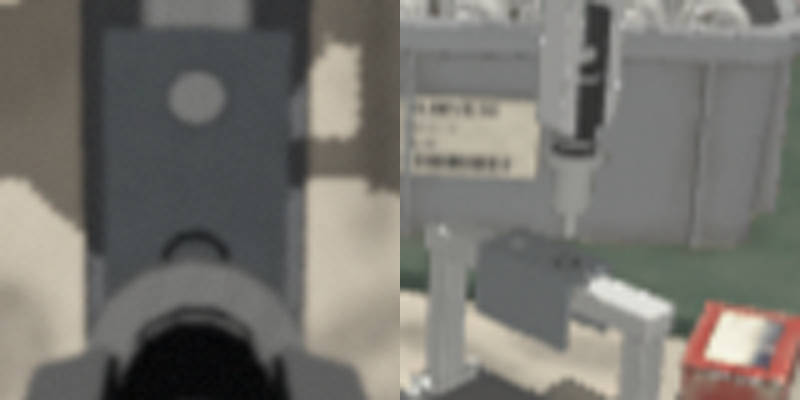

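The wrist crop shows the ring, hole and probe all centred on column ~196, so the probe is laterally aligned. In the side view the tip is at (384.0,212.6), the hole at (374,213.6) and the ring at about (383.6,217.5). I'll check this by projection.

```bash
python3 - <<'E'
from h import *
s=load('s5');w=load('w5')
u=lambda x,y:((x-400+.5)/5-.5+350,(y+.5)/5-.5+165)
T=u(570,238);H=u(520,243);Rg=u(568,263);print(T,H,Rg)
print('tip pred',proj(s,[.5351,-.2232,.1397]),'ring pred',proj(s,[.5349,-.2224,.125]),'hole pred',proj(s,[.5229,-.1876,.125]))
h=watz(w,(197.5)/4-.5+270,98.5/4-.5+140,.125);rt=watz(w,195.5/4-.5+270,232/4-.5+140,.125)
d=np.array([np.cos(np.radians(-71)),np.sin(np.radians(-71)),0]);print('hole',h,'ring from hole',h+.036*d,'ring from edge',rt+.0068*d)
hs,rs=atz(s,*H,.125),atz(s,*Rg,.125);print('side hole',hs,'ring',rs,'tip',atz(s,*T,.1397))
E
```

```text
(383.6, 212.2) (373.6, 213.2) (383.2, 217.2)
tip pred (np.float64(382.8226530975743), np.float64(212.96374282057607)) ring pred (np.float64(382.28557859658383), np.float64(217.56501186203076)) hole pred (np.float64(372.50891789007284), np.float64(213.59306931184193))
hole [ 0.5229201  -0.18837613  0.125     ] ring from hole [ 0.53464056 -0.2224148   0.125     ] ring from edge [ 0.53413303 -0.22230982  0.125     ]
side hole [ 0.52724912 -0.18637851  0.125     ] ring [ 0.5386125  -0.22125313  0.125     ] tip [ 0.5399255  -0.21945231  0.1397    ]
```

Everything agrees within ~2 mm. Pressing slowly.

>>> {"op": "send_path", "data": {
  "moves": [
    [0.015,[0,0,0.012],0],
    [0.015,[0,0,0.008],0],
    [0.015,[0,0,0.004],0],
    [0.015,[0,0,0],0],
    [0.015,[0,0,0],0],
    [0.015,[0,0,0],0]
  ]
}}

```text
time: 13.77
tool_pos: [0.5351, -0.2226, 0.193]
ee_rot: [3.142, -0.0, 1.902]
wrist_force: [-1.1, -0.5, -0.7]
width: 0.0236
finger_force: 30.0
```

>>> {"op": "send_path", "data": {
  "moves": [
    [0.015,[0,0,0.002],0],
    [0.015,[0,0,0.002],0],
    [0.015,[0,0,0.002],0],
    [0.015,[0,0,0],0],
    [0.015,[0,0,0],0],
    [0.015,[0,0,0],0]
  ]
}}

```text
time: 14.27
tool_pos: [0.5352, -0.2227, 0.1903]
ee_rot: [3.141, 0.0, 1.902]
wrist_force: [-1.0, 0.3, -0.0]
width: 0.0235
finger_force: 30.0
```

>>> {"op": "send_path", "data": {
  "moves": [
    [0.015,[0,0,0.002],0],
    [0.015,[0,0,0.002],0],
    [0.015,[0,0,0],0],
    [0.015,[0,0,0],0],
    [0.015,[0,0,0],0]
  ]
}}

```text
time: 14.68
tool_pos: [0.5352, -0.2227, 0.1882]
ee_rot: [3.141, 0.0, 1.902]
wrist_force: [0.3, 0.4, 0.2]
width: 0.0236
finger_force: 30.0
```

In the tool's units: 0.001 m / 0.5 = 0.002.

>>> {"op": "send_path", "data": {
  "moves": [
    [0.015,[0,0,0.002],0],
    [0.015,[0,0,0.002],0],
    [0.015,[0,0,0],0],
    [0.015,[0,0,0],0],
    [0.015,[0,0,0],0],
    [0.015,[0,0,0],0],
    [0.015,[0,0,0],0]
  ]
}}

```text
time: 15.27
tool_pos: [0.5352, -0.2227, 0.1861]
ee_rot: [3.141, 0.0, 1.902]
wrist_force: [0.3, -0.5, 1.0]
width: 0.0234
finger_force: 30.0
```

```bash
python3 - <<'E'
from h import *
F=[]
for i in range(4):
    w=take('wrist','w6');F.append(get_obs()['wrist_force'])
print(np.mean(F,0),get_obs()['tool_pos'],get_obs()['time']);s=take('side','s6')
f=lambda i,u,v,k,a,b:cv2.resize(i['color'][v:v+b,u:u+a],None,fx=k,fy=k,interpolation=cv2.INTER_CUBIC)
cv2.imwrite('pics/c6.png',np.hstack([f(w,270,140,4,100,100),f(s,363,190,10,40,40)]))
E
```

```text
[ 0.43491654 -0.55556761  2.09164992] [ 0.53517071 -0.22267812  0.18603537] 15.4667
```

View pics/c6.png

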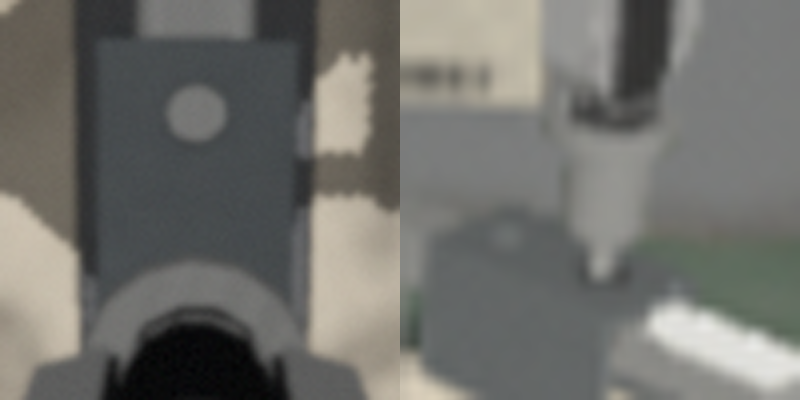

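The tip is at (603,280), inside the ring whose dark sides show at about (585,272) and (623,278). The push is ≈3.3 N over the free baseline, close to the 3.5 N of half travel. Handing in.

```bash
python3 -c "
from bench import *
print(close_job())"
```

```text
the job is handed in; nothing more can be done
None
```

I handed the job in at about 15.5 s: the bracket sits astride the bar, let go, and the gripper holds the probe upright with its tip inside the inked ring, pressed at about 3.3 N (roughly half travel); no verdict came back.

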